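Unlatch and open the macaron case

TASK

Open the display case that holds the pink macarons: press the orange sprung hook down through the slot in its top so that the door springs ajar, then swing that door wide open, about square to the case's front, and leave it standing open. Keep the other case shut and leave the canister where it stands.

Things in the scene. Friction and masses are not known exactly. Their poses are not given: they have to be found in the camera images.
- case_pink: Display case with pink macarons: wooden frame, clear panes, fixed to the counter, 150 (x) x 150 (y) x 130 (z) mm. Origin: centre of its underside; its -x points out of the front, z up. Its top has an open slot, 48 mm along case x by 62 mm along case y, centred over the orange pad (case x -34, y -24). Fingers closed, pointing down and closing along case y, fit the slot.
- case_yellow: Second case, the same in every way (size, slot, hook, door, origin and axes), but with yellow macarons inside. It stays shut.
- pad_pink (a point): Centre of the flat orange pad (40 x 50 mm) of the pink case's sprung hook, 10 mm below the top of the case, in the slot. Press it straight down: 3 to 4 N starts it, the door is free after 5 to 6 mm, the stop is at 13 mm and about 8 N. It springs back up when let go.
- latch_pink (a joint): Hook of the pink case, rad: 0 = up and locked, door free from about 0.07, stop at 0.17. The pad lies 79 mm from its pivot.
- hinge_pink (a point): Point on the upright hinge axis of the pink case's door, at the height of the door's top edge (126 mm), case x -78, y +73 mm (left as the robot sees it). The door is 146 mm wide, 7 mm thick, 114 mm high. A steel bracket, 22 mm wide and 21 mm deep, sits on its inner face 97 mm from the hinge, 7 to 23 mm below the top edge.
- door_pink (a joint): Door of the pink case, rad: about 0.04 shut and locked (play), grows as the free edge swings out to the front (case -x), then to case +y; 1.57 = square to the front, stop at 1.6. Freed, a spring pin pushes it ajar to about 0.77 rad; beyond that light friction holds it where it is left. Push it on from its inner face with a fingertip lowered 35 mm below its top edge between door and case.
- door_yellow (a joint): Door of the yellow case, rad, same sense: about 0.04 shut and locked.
- canister: Loose clear canister of brown sweets with a grey lid, 72 mm across, 128 mm high, standing between the two cases. Origin: centre of its underside. Not to be disturbed.

How it is judged:
On the way:
1. the hook of the pink case is pressed down through its slot far enough to free the door (value of joint latch_pink above 0.05 rad), for 0.1 s.
At the end, for the whole second after the job is handed in: The door of the pink case stands still and open by at least 1.2 rad (70 degrees), its hook has sprung back up (under 0.03 rad), the door of the yellow case is shut (under 0.1 rad), and the canister stands upright within 30 mm of where it was (value of joint door_pink above 1.2 rad and velocity of joint door_pink below 0.1 rad/s and value of joint latch_pink below 0.03 rad and value of joint door_yellow below 0.1 rad and distance of canister from where it was at the start of the episode below 0.03 m and angle between canister's own z axis and vertical below 0.15 rad); the robot touches nothing.
It fails at once if the yellow case is opened (value of joint door_yellow above 0.1 rad).
It fails at once if the canister is knocked or moved (distance of canister from where it was at the start of the episode above 0.03 m or angle between canister's own z axis and vertical above 0.3 rad).
It also fails if it takes over 40 s, if anything falls off the work surface, if the arm or the gripper's body presses on something with over 40 N, if the wrist force passes 120 N, or if a joint passes its speed limit or range.

ROBOT

A 7-joint arm with a two-finger parallel gripper is mounted at the origin on a cart in front of the work surface, level with it; the furniture and walls round the work are solid. World frame = base frame: x ahead of the robot, y to its left, z up, the work surface at z = 0. Lengths are in m, angles in rad, forces in N, time in s.
With the tool pointing down it reaches from about 0.4 to 0.9 m from the base axis. Payload 5.5 kg.
Tool frame: the origin (TCP) lies on the centre line of the jaws, within the pads' length; the fingertips stand 25 mm ahead of it and the grasp point (between the pads) lies 6 mm ahead of it; z points along the fingers, y is the line along which they close (so a half turn about z gives the same grasp; the last joint's range is limited). The gripper opens to 92 mm and grips with 3 to 60 N. Pads are 19 mm wide; open, the fingers measure 130 mm over their backs; the gripper's body (75 mm by 190 mm) begins 47 mm behind the grasp point.
Start: joints at [-1.032, 0.501, -0.427, 1.55, 0.221, 1.138, -0.21], TCP at [0.177, 0.625, 0.252] pointing down, gripper open.
Joint ranges: [-2.88, 2.88], [-0.31, 2.03], [-1.54, 1.56], [0.2, 2.42], [-1.41, 4.55], [0.19, 2.02], [-2.57, 2.57]. Speed limits (rad/s): [2.57, 2.57, 3.14, 3.14, 3.14, 3.14, 3.14].

INTERFACE

Orientations are given as a unit quaternion [x, y, z, w].
In Python, from workcell import manip, snapshot, release, close_gripper gives the robot as it stands (manip), with the cameras as plain functions and the gripper as plain functions. Calls block until the motion is done:
- manip.reach(position, orientation): joint-space move of the TCP to a pose.
- manip.line_to(position, vel=0.15, rot=None, guard=None): straight line of the TCP; rot=None keeps the orientation; vel is the mean speed in m/s. With guard (N) it stops when the force on the tool has changed by that much, and returns True; else False.
- manip.move_j(angles): joint-space move.
- release() and close_gripper(grip_force=None): open the fingers fully, or close them until they stop; grip_force is the grip in N (None keeps the last).
- manip.dwell(seconds).
- manip.solve_ik(position, orientation): joint angles nearest the present ones, or None.
- manip.get_obs(): the state.
- snapshot(name): name is "scene" or "top"; returns a dict with "pixels" (420x560x3 uint8, red, green, blue), "camera_matrix" (3x3 intrinsics, pixels), "distortion" ([k1, k2, p1, p2, k3] as OpenCV has them; the pictures are not rectified), "R" (3x3) and "t" (3): a world point X has camera coordinates R X + t. Camera axes: x right, y down, z forward; pixel columns grow to the right and rows downward; lengths in m; the calibration is good to about 2 mm. A picture is of the moment at which its call begins. There is no depth.
A pose or a line that the arm cannot do raises manip.MotionError and nothing moves.
- manip.job_done(): hands the job in; it is judged then, once.
The state is a dict: "time_s": time; "qpos": joint angles; "qvel": joint speeds; "tau": joint torques, N m; "ee_pos": TCP position; "tcp_rot": TCP orientation; "wrist_force": force on the tool from outside, world axes, zero at the start; "moment": the same for the moment, N m; "grip_width": opening from 0.0 (shut) to 1.0 (fully open); "grasp_force": force on a finger pad.
Only numpy, scipy, OpenCV 4.12 (cv2) and the standard library are available. Lean on these libraries where they do the work, as an engineer would, in place of code of your own. Each camera call takes 0.05 s, during which the arm holds its last target. There are 200 camera calls.

## Working session

There is one attempt and no reset: what is moved stays moved. The work goes in short steps, each a Python script; the robot and the scene stay as the last script left them, time stands still between calls to the robot, and variables do not carry over. Pictures are saved under pics/ and viewed, at most 10 in all, crops included, and the job is handed in when it is done.

```bash
ls; mkdir -p pics; python3 - <<'E'
from workcell import manip, snapshot, release, close_gripper
import cv2,numpy as np
for n in("scene","top"):
    s=snapshot(n); cv2.imwrite(f"pics/{n}0.png",cv2.resize(s["pixels"][:,:,::-1],(784,588),interpolation=cv2.INTER_CUBIC))
    print(n,(-s["R"].T@s["t"]).round(3),s["distortion"]); print(s["R"].round(2))
print(manip.get_obs())
E
```

```text
pics
workcell.py
scene [ 0.14  -0.443  0.924] [0.03021719 0.         0.         0.         0.        ]
[[ 0.68 -0.74 -0.  ]
 [-0.56 -0.51 -0.65]
 [ 0.48  0.44 -0.76]]
top [0.409 0.033 1.259] [-0.04032275  0.          0.          0.          0.        ]
[[-0.05 -1.   -0.  ]
 [-0.98  0.05 -0.21]
 [ 0.21 -0.01 -0.98]]
{'time_s': 0.1, 'qpos': array([-1.03178389,  0.50177637, -0.42676071,  1.55135054,  0.22079435,
        1.13833183, -0.2102818 ]), 'qvel': array([ 0.00145682, -0.00252624, -0.00151914, -0.00333368, -0.00165263,
        0.00066527,  0.00086401]), 'tau': array([-1.02078239e-02, -5.67886555e+01, -5.83864957e+00, -2.79917639e+01,
       -6.92652748e-02,  2.41001247e-02,  1.88158600e-05]), 'ee_pos': array([0.17691537, 0.62483198, 0.25076183]), 'tcp_rot': array([ 1.37457502e-01,  9.90507248e-01, -8.97084832e-04, -1.46222171e-04]), 'wrist_force': array([-0.3173286 , -0.78692041,  0.49765506]), 'moment': array([-0.03299916,  0.00495474, -0.03377252]), 'grasp_force': 0.0, 'grip_width': 0.9994111095428823}
```

View pics/scene0.png

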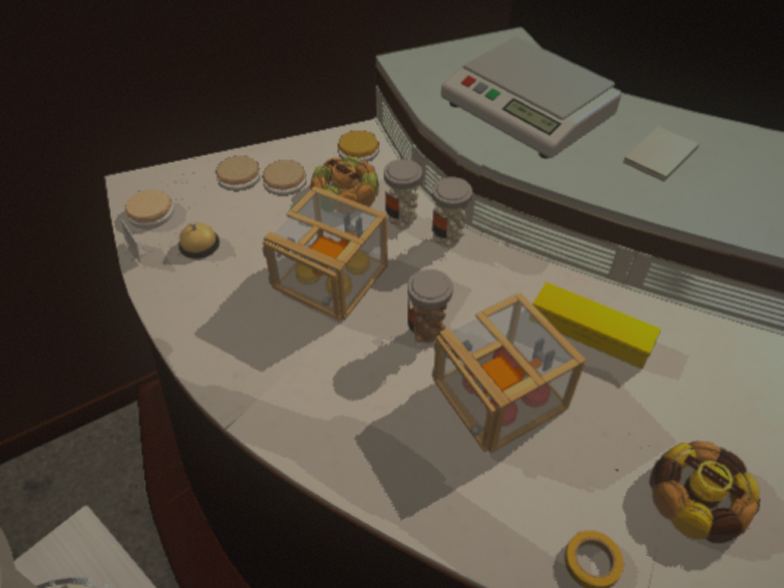

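View pics/top0.png

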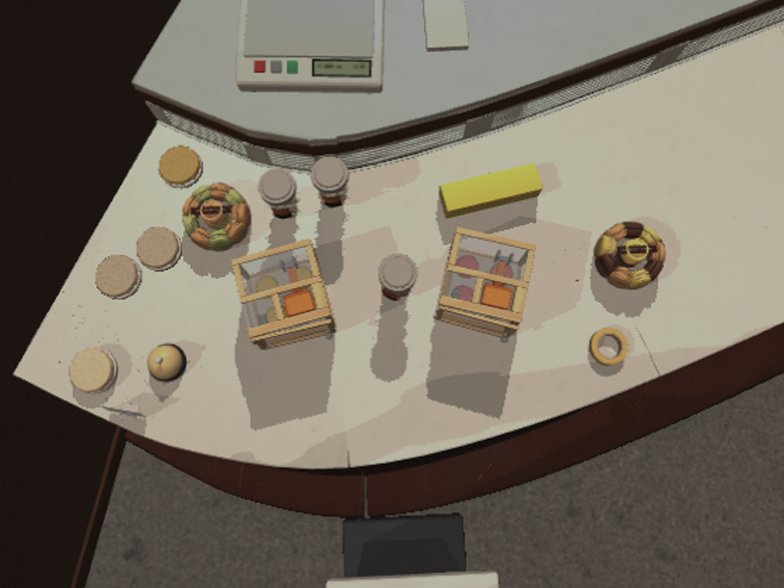

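The top view shows the pink case at about (487,280) and the yellow case at (283,293), with the canister between them at (397,275). In the scene view the pink case is at about (508,370). Next I'll enlarge the pink case in both.

```bash
python3 - <<'E'
from workcell import manip, snapshot, release, close_gripper
import cv2,numpy as np
for n,(x,y,w,h) in {"scene":(300,200,130,125),"top":(300,152,100,95)}.items():
    p=snapshot(n)["pixels"][y:y+h,x:x+w,::-1]; 
    k=6
    p=cv2.resize(p,None,fx=k,fy=k,interpolation=cv2.INTER_CUBIC)[:600]
    for i in range(0,w,10):
        cv2.putText(p,str(x+i),(i*k,10),0,.35,(255,0,0),1); cv2.line(p,(i*k+k//2,12),(i*k+k//2,18),(255,0,0),1)
    for i in range(0,h,10):
        cv2.putText(p,str(y+i),(0,i*k+6),0,.35,(255,0,0),1)
    cv2.imwrite(f"pics/{n}1.png",p)
E
```

```text
(no output)
```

View pics/top1.png

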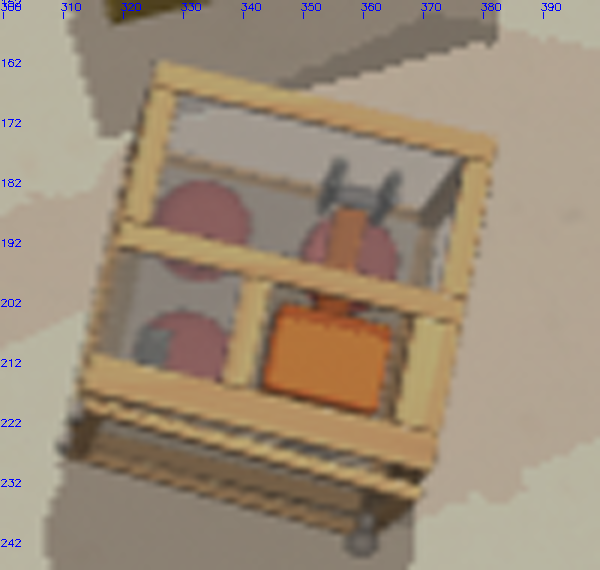

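View pics/scene1.png

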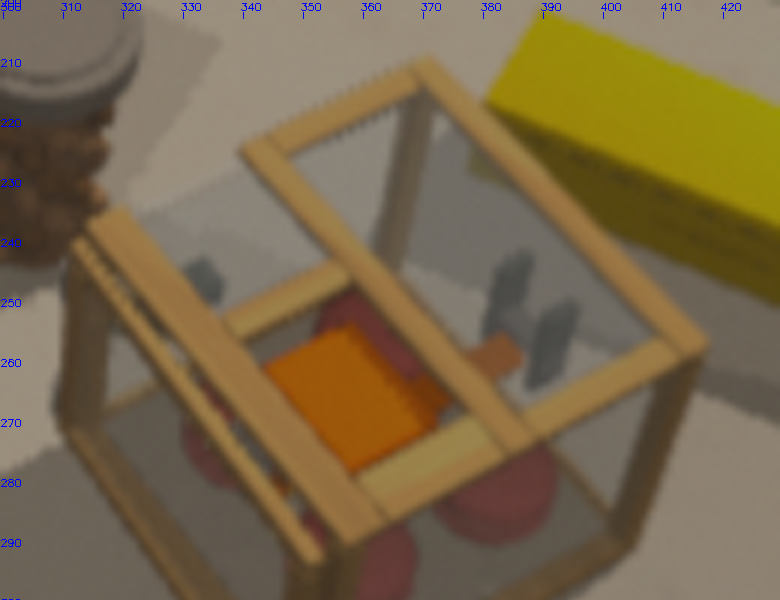

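In the top crop, the top face corners are at (158,62), (497,140), (433,466) and (80,392), and the pad centre is at (328,357). In the scene crop they are at (428,56), (708,340), (345,543) and (86,222), with the pad at (351,398). I'll fit x, y and yaw from these.

```bash
cat > h.py <<'E'
from workcell import manip, snapshot, release, close_gripper
import cv2,numpy as np
from scipy.optimize import least_squares
def proj(s,X): 
    return cv2.projectPoints(np.atleast_2d(X).astype(float),cv2.Rodrigues(s["R"])[0],s["t"],s["camera_matrix"],s["distortion"])[0][:,0]
def c2w(p,P):
    c,s=np.cos(p[2]),np.sin(p[2]); P=np.atleast_2d(P)
    return np.c_[p[0]+c*P[:,0]-s*P[:,1],p[1]+s*P[:,0]+c*P[:,1],P[:,2]]
E
python3 - <<'E'
from h import *
M=np.array([[75,75,130],[75,-75,130],[-75,-75,130],[-75,75,130],[-34,-24,120]])/1000
px={"top":[(158,62),(497,140),(433,466),(80,392),(328,357)],"scene":[(428,56),(708,340),(345,543),(86,222),(351,398)]}
off={"top":(300,152),"scene":(300,200)}
S={n:snapshot(n) for n in px}
O={n:(np.array(px[n])+.5)/6-.5+off[n] for n in px}
f=lambda p:np.concatenate([(proj(S[n],c2w(p,M))-O[n]).ravel() for n in px])
r=least_squares(f,[.6,-.1,0],loss="soft_l1")
print(r.x,f(r.x).reshape(-1,2).round(1))
for n in px:
    q=least_squares(lambda p:(proj(S[n],c2w(p,M))-O[n]).ravel(),[.6,-.1,0]);print(n,q.x,abs(q.fun).max())
p=r.x;print("pad",c2w(p,M[4]),"hinge",c2w(p,[-.078,.073,.126]))
np.save("pose.npy",p)
E
```

```text
[ 0.68763218 -0.16273603 -0.28092388] [[ 0.1  0. ]
 [ 0.5 -0.1]
 [ 0.3  1.4]
 [ 0.7  0.2]
 [ 0.4  0.3]
 [ 0.1 -1.4]
 [ 0.6 -0.1]
 [ 0.2 -0.1]
 [-1.  -0.5]
 [-0.4 -1.5]]
top [ 0.68869905 -0.1617755  -0.27971761] 1.0093471333466937
scene [ 0.68644469 -0.16383661 -0.28110761] 0.9203609843104346
pad [[ 0.64831115 -0.17636895  0.12      ]] hinge [[ 0.63292857 -0.07097266  0.126     ]]
```

The two views agree to about 2 mm and the pad height fits, so I'll press.

```bash
cat >> h.py <<'E'
p=np.load("pose.npy")
def rot(direc):  # tool down, tool y along case-frame xy direction
    a=np.arctan2(direc[1],direc[0])+p[2]; b=(a+np.pi/2)/2
    return np.array([np.cos(b),np.sin(b),0,0])
def W(x,y,z): return c2w(p,[x,y,z])[0]
E
python3 - <<'E'
from h import *
q=rot((0,1)); print(q)
close_gripper()
manip.reach(W(-.034,-.024,.26),q)
manip.line_to(W(-.034,-.024,.155),vel=.12)
print(manip.get_obs()["wrist_force"],manip.get_obs()["ee_pos"]-W(-.034,-.024,.155))
print(manip.line_to(W(-.034,-.024,.1335),vel=.03,guard=15))
manip.dwell(.4); o=manip.get_obs(); print(o["wrist_force"],o["ee_pos"])
s=snapshot("top");cv2.imwrite("pics/top2.png",cv2.resize(s["pixels"][140:280,280:440,::-1],None,fx=4,fy=4,interpolation=cv2.INTER_CUBIC))
manip.line_to(W(-.034,-.024,.26),vel=.15)
s=snapshot("scene");cv2.imwrite("pics/scene2.png",cv2.resize(s["pixels"][190:350,270:450,::-1],None,fx=4,fy=4,interpolation=cv2.INTER_CUBIC)[:600])
print(manip.get_obs()["time_s"])
for th in (.77,1.2,1.5):
    print(manip.solve_ik(W(-.078-.127*np.sin(th)+.045*np.cos(th),.073-.127*np.cos(th)-.045*np.sin(th),.116),rot((-np.cos(th),np.sin(th)))))
E
```

```text
[0.14000052 0.99015143 0.         0.        ]
[ 0.08005756 -0.19073894 -0.04845783] [ 0.00069775 -0.00025734  0.00095099]
False
[-6.21511326  1.81236379  8.10619744] [ 0.64660901 -0.17584973  0.13342693]
8.375
[ 0.19590006  0.49884801  0.08213448  1.86999155 -0.05612624  0.77495821
  2.39885106]
[ 0.06374755  0.43515351  0.15778981  1.98479543 -0.09962075  0.72887167
  1.94213037]
[-0.04957279  0.41019866  0.20672659  2.03151237 -0.1256725   0.71160805
  1.59648768]
```

View pics/scene2.png

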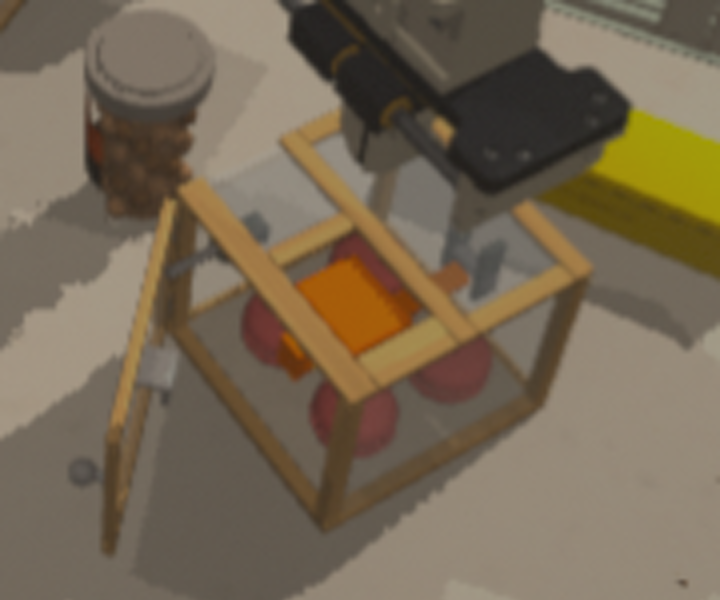

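The scene crop shows the door ajar, with its free top corner at about (113,433), and the hook back up. I'll check the angle and push the door on.

```bash
python3 - <<'E'
from h import *
s=snapshot("scene"); u=np.array([270+113.5/4-.5,190+433.5/4-.5])
e=lambda t:proj(s,W(-.078-.146*np.sin(t),.073-.146*np.cos(t),.126))[0]-u
ts=np.arange(.3,1.6,.01); d=[np.linalg.norm(e(t)) for t in ts]; th0=ts[np.argmin(d)]; print("door",th0,min(d))
assert .6<th0<1.0
P=lambda t,d,z:W(-.078-.127*np.sin(t)+d*np.cos(t),.073-.127*np.cos(t)-d*np.sin(t),z)
R=lambda t:rot((np.cos(t),-np.sin(t)))
print(manip.solve_ik(P(th0,.047,.24),R(th0)))
manip.reach(P(th0,.047,.24),R(th0))
print(manip.line_to(P(th0,.047,.116),vel=.1,guard=10), manip.get_obs()["wrist_force"])
manip.line_to(P(th0,.03,.116),vel=.06)
for t in np.arange(th0,1.53,.12).tolist()+[1.53]:
    g=manip.line_to(P(t,.0225,.116),vel=.06,rot=R(t),guard=20)
    o=manip.get_obs(); print(round(t,2),g,o["wrist_force"].round(1),o["time_s"])
    if g: break
cv2.imwrite("pics/scene3.png",cv2.resize(snapshot("scene")["pixels"][190:350,230:450,::-1],None,fx=3,fy=3,interpolation=cv2.INTER_CUBIC))
E
```

```text
door 0.7700000000000005 1.321544818106002
[-0.32966832  0.42794049  0.76727659  1.79222572 -0.33708781  1.05728019
 -0.48989558]
False [-0.33175233 -0.15109143  0.22370261]
0.77 False [-0.1 -0.7 -0.3] 12.35
0.89 False [0.5 0.4 0.3] 12.7583
1.01 False [ 0.4 -0.5  0.1] 13.1667
1.13 False [ 0.3 -0.2  0.5] 13.575
1.25 False [0.  0.1 0.9] 13.9833
1.37 False [ 0.  -0.1 -0.4] 14.3917
1.49 False [ 0.5 -0.7  0.6] 14.8
1.53 False [ 0.1 -0.   1.1] 15.05
```

View pics/scene3.png

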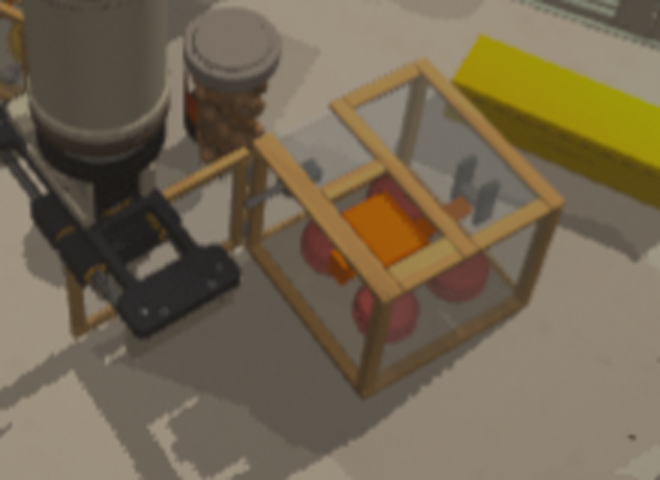

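The scene shows the door pushed nearly square: its top edge runs from (250,150) towards (165,195). The canister hasn't moved. I'll retreat and check.

```bash
python3 - <<'E'
from h import *
P=lambda t,d,z:W(-.078-.127*np.sin(t)+d*np.cos(t),.073-.127*np.cos(t)-d*np.sin(t),z)
manip.line_to(P(1.53,.047,.116),vel=.06)
manip.line_to(P(1.53,.047,.27),vel=.12)
manip.reach(W(-.12,-.12,.36),manip.get_obs()["tcp_rot"])
manip.dwell(.5); o=manip.get_obs(); print(o["wrist_force"],o["time_s"])
cv2.imwrite("pics/scene4.png",cv2.resize(snapshot("scene")["pixels"][130:350,170:450,::-1],None,fx=2.5,fy=2.5,interpolation=cv2.INTER_CUBIC))
E
```

```text
[-0.28300343  0.3169815  -0.54091306] 18.3667
```

View pics/scene4.png

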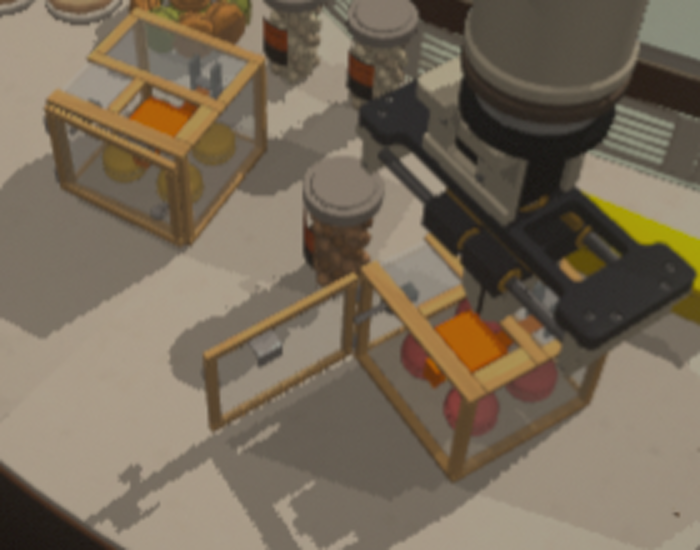

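The door stands square, with its edge from (355,280) to (210,355). The hook is up, the yellow case is shut, the canister (343,220) is untouched and the arm is clear.

```bash
python3 -c "
from workcell import manip, snapshot, release, close_gripper
print(manip.job_done())"
```

```text
the job is handed in; nothing more can be done
None
```

The job is handed in (no verdict returned): in the last picture the pink case's door stands open about square to the front, its hook is back up, the yellow case is shut, the canister looks unmoved and the arm is clear, at about 18 s on the robot's clock.

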